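# Lock the winged safety cap onto the solvent pot

### The arm

A 6-joint arm with a two-finger parallel gripper is mounted at the origin on the work surface. World frame = base frame: x ahead of the robot, y to its left, z up, the work surface at z = 0. Lengths are in mm, angles in degrees, forces in N, time in s.
With the tool pointing down it reaches from about 300 to 850 mm from the base axis. Payload 4.2 kg.
Tool frame: the origin (TCP) lies midway between the tips of the shut fingers; the grasp point (between the pads) lies env.hold_point_z behind it (env.hold_point_z is the distance from the TCP to the grasp point, in mm); z points along the fingers, y is the line along which they close (so a half turn about z gives the same grasp; the last joint's range is limited). The gripper opens to 91 mm and grips with 3 to 60 N. Pads are 32 mm wide; open, the fingers measure 118 mm over their backs; the gripper's body (76 mm by 178 mm) begins 60 mm behind the grasp point.
Start: joints at [-1.146, 18.312, 89.639, -0, 72.044, -1.146], TCP at [575.016, 0, 213.976] pointing down, gripper open.
Joint ranges: [-177.97, 177.97], [-48.28, 115.42], [12.27, 149.76], [-77.06, 257.06], [2.81, 150.46], [-146.56, 146.56]. Speed limits (degrees/s): [147.25, 147.25, 180, 180, 180, 180].

### API

Orientations are given as [roll, pitch, yaw] about the fixed x, y, z axes, in that order (R = Rz(yaw) Ry(pitch) Rx(roll)).
In Python, from workcell import env, viewer, spotter gives the robot as it stands.
- The arm moves only by the tool apply_moves, never from a script. Its arguments are lists of equal length, an entry for each row: "delta_pos": the shift along the world's x, y, z normalised to -1 to 1, where 1 is 120 mm, a list of three; "rot": the turn, a rotation vector about the world's x, y, z normalised to -1 to 1, where 1 is 1.5 rad, a list of three; "hand": the opening, from 0 (shut) to 1 (fully open). A call has 1 to 10 rows; each row is the pose to reach, as a shift and turn from the pose commanded when the call began; what a row does not reach only later rows make up. A row lasts 1/12 s, in which the tool goes at most 41.7 mm and 7.16 degrees, less where a joint would pass 70% of its speed; a pose out of reach is approached as far as the arm can. A call with a number of a shift or a turn outside -1 to 1 is refused whole. A call with a gripper value outside its range is refused whole. The fingers move at their own pace and stop on an object; "newtons" is the grip in N (left out, the last holds). Time passes only in rows, so rows that repeat a pose let the fingers close. It gives the time, the measured TCP pose, the force, the opening and the grip force at its end, in the units of the state.
- env.state(): the state, without advancing time (a new reading comes with each control period).
- viewer.grab_frame(name): name is "scene" or "side" or "wrist"; returns a dict with "pixels" (420x560x3 uint8, red, green, blue), "camera_matrix" (3x3 intrinsics, pixels), "R" (3x3) and "t" (3): a world point X has camera coordinates R X + t; the wrist camera has in their place "mount" (4x4, takes a point from camera to tool coordinates, whose origin is the TCP and whose axes are the flange's). Camera axes: x right, y down, z forward; pixel columns grow to the right and rows downward; lengths in mm; the calibration is good to about 2 mm. The wrist camera is an equidistant fisheye: a pixel r from the principal point sees the ray r / f radians off the axis. A picture is of the moment at which its call begins: read the wrist's pose just before it. There is no depth.
- env.job_done(): hands the job in; it is judged then, once.
Trained networks look in a picture, given as the dict that the camera call returned (one of the last four; its "shot" number tells which), for a name from the list of things; names that differ only in an ending like _2 or _b are one class to them, and where a whole thing is asked for, a point or a joint stands for the part that bears it (a point fixed in the world has none). Each returns a list of dicts, best first, with "score" (0 to 1); they miss things now and then, are a little off and sometimes report something else, mostly with a low value. They report only what shows in the picture. A call takes as long as a camera call.
- spotter.trace(picture, query): "mask" (420x560 bool, what is visible of it) and "box" ([centre column, centre row, width, height] in pixels, round what is visible of it).
- spotter.landmark_of(picture, query): "position" ([column, row] in pixels: a listed point, or the origin of a listed thing).
The state is a dict: "time_s": time; "qpos": joint angles; "qvel": joint speeds; "effort": joint torques, N m; "ee_pos": TCP position; "ee_rot": TCP orientation; "force": force on the tool from outside, world axes, zero at the start; "torque": the same for the moment, N m; "gripper_width": finger opening in mm; "gripper_force": force on a finger pad.
Only numpy, scipy, OpenCV 4.12 (cv2) and the standard library are available. Lean on these libraries where they do the work, as an engineer would, in place of code of your own. Each camera call takes 0.05 s, during which the arm holds its last target. There are 200 camera calls.

### The job

Close the amber solvent pot on the dental bench: fit the winged cap over its collar with the cap's inner lugs through the collar's two gaps, push it down against the spring seal and, while pushing, turn it clockwise until it stops and springs up locked under the rim. Press and turn gently, without forcing the pot, then let go; leave the other things on the bench where they are.

Things in the scene. Friction and masses are not known exactly. Their poses are not given: they have to be found in the camera images.
- cap: White plastic cap, 65 mm diameter, loose, mouth down on the bench, told from the plain cap by the upright grip bar (wing) across its top. Origin: centre of the skirt's lower edge; z up. Top disc's upper face at z 19 mm; skirt inner radius 29 mm, inner ceiling at z 15 mm. A half turn about z changes nothing. About 60 g (40 to 85 g).
- cap_wing (a point): Middle of the cap's wing, 40 mm above the cap's origin, on its axis; axes as the cap's. The wing is 46 mm long along x, 14 mm wide along y, from z 19 to 43.5 mm above the cap's origin: grip it from above, fingers closing along the cap's y; fingertips may rest on the top disc.
- cap_lug (a point): Middle of one of the cap's two inner lugs, 25 mm from the axis along the cap's +x, 2 mm above its origin; the other is at -x, both in line with the wing. Each is 36 degrees wide, reaches in to radius 22 mm and is 4 mm high (z 0 to 4 mm).
- pot: Amber glass pot, 76 mm diameter, clamped to the bench by a 115 mm square steel foot 8 mm thick; it cannot move. Origin: centre of the foot's underside; z up. On its neck (radius 19.5 mm) sits a grey collar, its top 110 mm up. Anything over 50 N between cap and pot is forcing it.
- pot_mouth (a point): On the pot's axis in the plane of the collar's top, 110 mm above the bench; axes as the pot's. Height of the cap's origin against this point: 0 when its lugs stand on the rim lugs (missed the gaps); -4 mm in the gaps, resting on the seal; -12 mm or lower to turn under the teeth; -15 mm hard bottom; -8 mm when locked, 53 to 61 degrees clockwise from the gap.
- collar_gap (a point): In the top plane, 23 mm along the pot's +x: roughly the middle of one of two gaps, 50 degrees wide, between the collar's two rim lugs (out to radius 26.5 mm, 4 mm thick); the other is on the far side of the neck. The collar was pushed on by hand: both gaps may be up to 37 degrees off this axis either way, which this pose does not show. A cap lug drops in within about 7 degrees of the gap's middle.
- collar_tooth (a point): In the top plane, at 30 degrees clockwise (from above) of collar_gap's axis, radius 23 mm, roughly (moves with the gaps): a tooth under the rim lug beside each gap, 10 degrees wide, reaching 8 mm below the top plane. Behind it a pocket 44 degrees wide, its roof 4 mm below the plane, closed by a stop. Turning anticlockwise from a gap is blocked.
- seal_top (a point): Centre of the black seal disc's top as it stands unpressed, 11 mm above the collar's top; 31 mm diameter, it pushes the cap up with 1.2 N per mm: about 5 N with the cap locked, 10 N under the teeth, 13 N at the bottom. Let go at the stop, the cap springs up 4 mm or more into the pockets and is locked; let go under the teeth, it does not.
- plain_cap: White round cap without wing, 69 mm diameter, 22 mm high, of another jar; a bystander. Origin: centre of its underside.
- dropper: Small amber bottle with black cap, 42 mm diameter, 85 mm high; a bystander. Origin: centre of its underside.
- paste_jar: White jar with steel lid, 54 mm diameter, 45 mm high; a bystander. Origin: centre of its underside.
- cast: Plaster model of a jaw with teeth, 55 by 65 by 37 mm; a bystander. Origin: centre of its underside.
- bowl: Black rubber mixing bowl, 104 mm across the rim, 50 mm high; a bystander. Origin: centre of its underside.
- spatula: Mixing spatula with wooden handle, 170 mm long, lying flat; a bystander. Origin: on its underside near the middle.

How it is judged (in metres and radians):
On the way, in this order (a step that is already met when the one before it is completed fails the run):
1. the cap's lugs have dropped into the collar's gaps (horizontal distance between cap and pot_mouth below 0.005 m and z of cap in the frame of pot_mouth below -0.0025 m and angle between the x axis of cap and the x axis of pot, either way round below 0.95 rad), for 0.05 s.
2. the cap is pressed down far enough to turn under the teeth (z of cap in the frame of pot_mouth below -0.011 m), for 0.05 s.
At the end, for the whole second after the job is handed in: The cap is locked on the pot: its origin 8 mm (6.2 to 9.8) below the mouth plane, sprung up against the rim, within 4 mm of the pot's axis, tilted less than 0.07 rad, its wing turned at least 0.2 rad from the pot's x axis, at rest (z of cap in the frame of pot_mouth between -0.0098 and -0.0062 m and horizontal distance between cap and pot_mouth below 0.004 m and angle between cap's own z axis and vertical below 0.07 rad and angle between the x axis of cap and the x axis of pot, either way round above 0.2 rad and linear speed of cap below 0.02 m/s and angular speed of cap below 0.2 rad/s); the robot touches nothing.
It fails at once if the cap is forced: more than 50 N between cap and pot (contact force between cap and pot above 50 N).
It fails at once if a bystander is moved more than 30 mm (distance of any of plain_cap, dropper, paste_jar, cast, bowl, spatula from where it was at the start of the episode above 0.03 m).
It also fails if it takes over 72 s, if anything falls off the work surface, if the arm or the gripper's body presses on something with over 40 N, if the wrist force passes 120 N, or if a joint passes its speed limit or range.

## Working session

There is one attempt and no reset: what is moved stays moved. The work goes in short steps, Python scripts to look and compute and a tool call to move; the robot and the scene stay as the last step left them, time stands still between calls to the robot, and variables do not carry over. Pictures are saved under pics/ and viewed, at most 10 in all, crops included, and the job is handed in when it is done.

Besides the shell and the picture viewer there is one more tool, called after ">>>" as name(argument=value, ...) on one line, values as JSON. apply_moves: Moves the arm, as the interface text tells. Its arguments: {"type":"object","properties":{"delta_pos":{"type":"array"},"rot":{"type":"array"},"hand":{"type":"array"},"newtons":{"type":"number"}},"required":["delta_pos","rot","hand"]}

```bash
mkdir -p pics
cat > h.py <<'E'
import numpy as np, cv2
from workcell import env, viewer, spotter
from scipy.spatial.transform import Rotation as Ro
def ray(p,px,st=None):
    K=np.array(p["camera_matrix"]);u=np.array([(px[0]-K[0,2])/K[0,0],(px[1]-K[1,2])/K[1,1]])
    if "mount" in p:
        r=np.linalg.norm(u);d=np.array([*(u/max(r,1e-9)*np.sin(r)),np.cos(r)])
        M=np.array(p["mount"]);R=Ro.from_euler('xyz',st["ee_rot"],degrees=True).as_matrix()
        return R@M[:3,3]+np.array(st["ee_pos"]),R@M[:3,:3]@d
    R=np.array(p["R"]);t=np.array(p["t"]);return -R.T@t,R.T@np.array([*u,1])
def at_z(p,px,z,st=None):
    c,d=ray(p,px,st);return c+d*(z-c[2])/d[2]
def proj(p,X,st=None):
    K=np.array(p["camera_matrix"]);X=np.array(X,float)
    if "mount" in p:
        M=np.array(p["mount"]);R=Ro.from_euler('xyz',st["ee_rot"],degrees=True).as_matrix()
        x=M[:3,:3].T@(R.T@(X-np.array(st["ee_pos"]))-M[:3,3]);r=np.hypot(x[0],x[1]);th=np.arctan2(r,x[2]);u=x[:2]/max(r,1e-9)*th
    else:
        x=np.array(p["R"])@X+np.array(p["t"]);u=x[:2]/x[2]
    return np.array([K[0,0]*u[0]+K[0,2],K[1,1]*u[1]+K[1,2]])
def save(p,n): cv2.imwrite("pics/"+n,p["pixels"][:,:,::-1])
E
python3 - <<'E'
from h import *
print(env.state(), env.hold_point_z)
ps=[]
for n in("scene","side","wrist"):
    st=env.state();p=viewer.grab_frame(n);ps.append(p["pixels"])
    for q,z in(("cap",0),("cap_wing",40),("cap_lug",2),("pot",0),("pot_mouth",110),("collar_gap",110),("seal_top",121),("dropper",0),("plain_cap",0),("paste_jar",0),("cast",0),("bowl",0)):
        for d in spotter.landmark_of(p,q)[:2]:
            print(n,q,round(d["score"],2),np.round(d["position"]),np.round(at_z(p,d["position"],z,st)))
cv2.imwrite("pics/a.png",cv2.resize(np.vstack([np.hstack(ps[:2]),np.hstack([ps[2],ps[2]*0])]),(800,600))[:,:,::-1])
E
```

```text
{'time_s': 0.0, 'qpos': array([-1.14649165e+00,  1.83494653e+01,  8.97056851e+01, -1.95304551e-03,
        7.20453874e+01, -1.14822771e+00]), 'qvel': array([ 0.11693145,  0.08152866, -0.00412872,  0.03601942, -0.01904171,
        0.07602628]), 'effort': array([-5.01459035e-04, -4.12465632e+01, -2.31973493e+01,  7.28826877e-02,
        4.58198413e-02, -1.41870069e-04]), 'ee_pos': array([ 5.74487707e+02, -5.64864095e-03,  2.13146996e+02]), 'ee_rot': array([-1.79899445e+02, -1.58174347e-04,  9.00023396e+01]), 'force': array([ 0.82175901, -0.20160539,  0.55528443]), 'torque': array([-0.02863708, -0.01747233, -0.02665944]), 'gripper_force': 0.0, 'gripper_width': 91.12946133325525} 18.8
scene cap 0.9 [342. 188.] [473. 255.   0.]
scene cap_wing 0.95 [343. 177.] [462. 256.  40.]
scene cap_lug 0.68 [347. 192.] [495. 259.   2.]
scene pot 0.58 [286. 226.] [524.  38.  -0.]
scene pot_mouth 0.7 [290. 204.] [525.  44. 110.]
scene collar_gap 0.24 [360. 262.] [751. 118. 110.]
scene seal_top 0.55 [289. 201.] [524.  40. 121.]
scene dropper 0.63 [256. 318.] [ 732. -150.    0.]
scene plain_cap 0.77 [180.
[... 657 characters left out ...]
54. 296.] [ 500. -260.    0.]
side plain_cap 0.71 [373. 230.] [ 723. -147.    0.]
side paste_jar 0.83 [290. 181.] [728. 172.   0.]
side cast 0.7 [210. 246.] [369. 121.  -0.]
side bowl 0.92 [248. 168.] [687. 321.   0.]
side bowl 0.69 [273. 234.] [522.  37.   0.]
wrist pot 0.73 [241. 155.] [526.  36.   0.]
wrist pot_mouth 0.6 [229. 173.] [529.  33. 110.]
wrist collar_gap 0.69 [253. 157.] [550.  46. 110.]
wrist seal_top 0.95 [228. 171.] [530.  36. 121.]
wrist seal_top 0.36 [244. 158.] [543.  47. 121.]
wrist plain_cap 0.81 [234. 354.] [ 500. -262.    0.]
wrist plain_cap 0.54 [119.  90.] [370. 125.   0.]
wrist paste_jar 0.74 [404.  51.] [722. 170.   0.]
wrist cast 0.6 [117.  92.] [367. 124.   0.]
```

View pics/a.png

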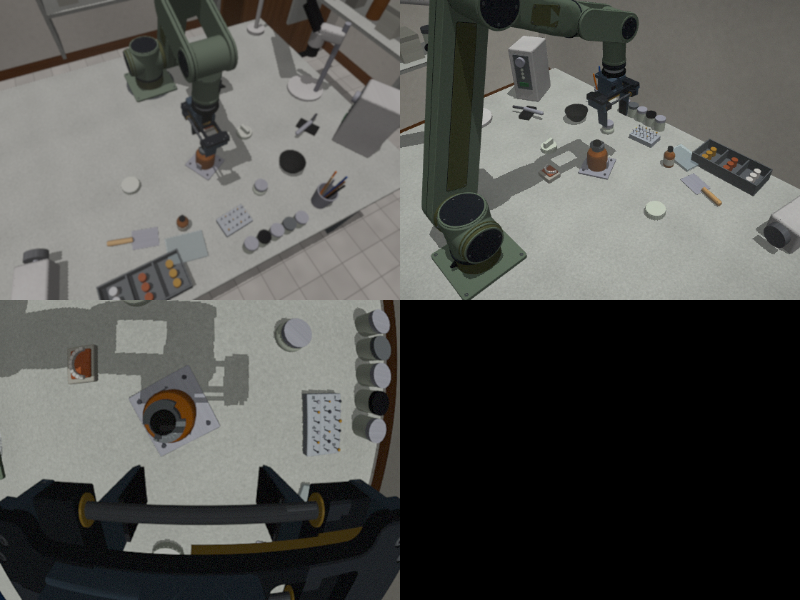

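The scene view shows the pot near (525, 37) and the winged cap near (463, 252). The wrist view shows the pot's collar at (228, 172), with the gaps still too coarse to measure. Next I'll work out where the camera needs to be.

Run:
```python
from h import *
st=env.state();p=viewer.grab_frame("wrist")
print(np.round(p["mount"],2),p["camera_matrix"]);c,d=ray(p,[280,210],st);print(c,d)
print(proj(p,[527,36,110],st))
```

```text
[[  -0.     -0.96   -0.28   78.38]
 [   1.     -0.     -0.     -0.38]
 [   0.     -0.28    0.96 -169.55]
 [   0.      0.      0.      1.  ]] [[325.1922621    0.         281.81573204]
 [  0.         325.1922621  210.3851192 ]
 [  0.           0.           1.        ]]
[574.60324231  78.37020749 383.50288941] [-0.00620449 -0.27598594 -0.96114165]
[226.45486056 169.48290872]
```

>>> apply_moves(delta_pos=[[-0.2,-0.17,-0.3],[-0.4,-0.33,-0.6],[-0.4,-0.33,-0.6],[-0.4,-0.33,-0.6],[-0.4,-0.33,-0.6]], rot=[[0,0,0],[0,0,0],[0,0,0],[0,0,0],[0,0,0]], hand=[1,1,1,1,1])

```text
time_s: 2.42
ee_pos: [527.5, -39.7, 142.3]
ee_rot: [180.0, -0.0, 89.9]
force: [0.1, -0.3, -0.0]
gripper_width: 91.1
gripper_force: 0.0
```

Run:
```python
from h import *
st=env.state();p=viewer.grab_frame("wrist");print(st["ee_pos"],st["ee_rot"])
for q,z in(("pot",0),("pot_mouth",110),("collar_gap",110),("collar_tooth",110),("seal_top",121)):
    for d in spotter.landmark_of(p,q)[:2]: print(q,round(d["score"],2),np.round(d["position"]),np.round(at_z(p,d["position"],z,st),1))
c=proj(p,[527,36,110],st);print(c)
np.savez("pot.npz",pix=p["pixels"],K=p["camera_matrix"],m=p["mount"],pos=st["ee_pos"],rot=st["ee_rot"])
x,y=np.round(c).astype(int)-75;x,y=max(x,0),max(y,0);print(x,y)
im=p["pixels"][y:y+150,x:x+200];cv2.imwrite("pics/b.png",cv2.resize(cv2.convertScaleAbs(im,alpha=1.5),None,fx=4,fy=4,interpolation=cv2.INTER_CUBIC)[:,:,::-1])
```

```text
[527.49393999 -39.72060022 142.25855145] [ 1.79950816e+02 -1.40400121e-02  8.99493012e+01]
pot 0.72 [282. 123.] [527.8  34.7   0. ]
pot_mouth 0.63 [284. 125.] [528.6  34.7 110. ]
collar_gap 0.97 [318. 106.] [549.3  46.8 110. ]
collar_tooth 0.69 [323. 129.] [552.5  32.7 110. ]
seal_top 0.97 [285. 125.] [529.   35.1 121. ]
[281.63758122 123.36403077]
207 48
```

View pics/b.png

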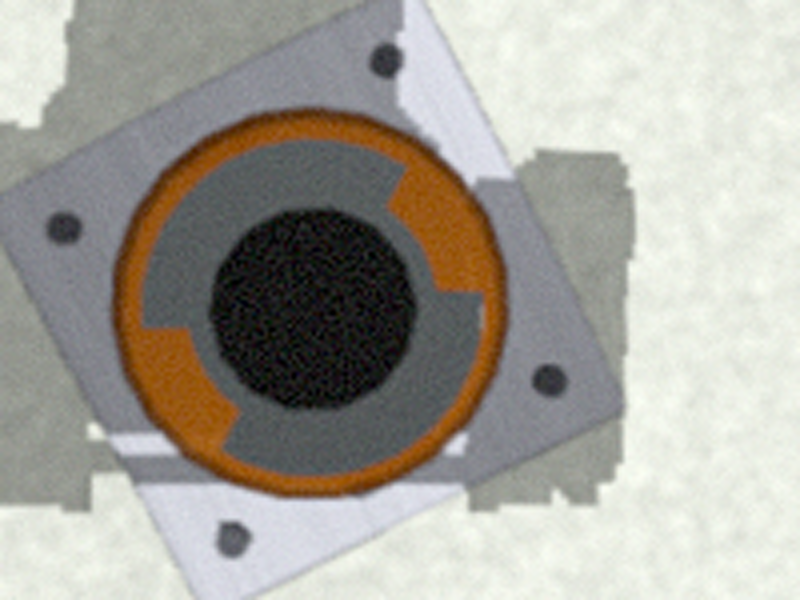

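The close view shows two opposite gaps in the collar. Their outer corners are at crop positions (406,163) and (484,293), and (143,328) and (221,452).

Run:
```python
from h import *
f=np.load("pot.npz");p=dict(camera_matrix=f["K"],mount=f["m"]);st=dict(ee_pos=f["pos"],ee_rot=f["rot"])
W=lambda a:at_z(p,[(a[0]+.5)/4-.5+207,(a[1]+.5)/4-.5+48],110,st)
q=[W(a) for a in((406,163),(484,293),(221,452),(143,328))]
c=sum(q)/4;print("c",c)
for a in q: print(a.round(1),np.linalg.norm(a-c).round(1),np.degrees(np.arctan2(*(a-c)[1::-1])).round(1))
# circle of collar, seal, foot
e=[W(a) for a in((143,310),(313,139),(485,310),(313,476))];print("collar",(e[0]+e[2])/2,(e[1]+e[3])/2)
for a,b in(((0,188),(360,0)),((620,408),(250,598)),((430,0),(622,400))):
    d=W(b)-W(a);print("foot",np.degrees(np.arctan2(d[1],d[0])))
```

```text
c [528.98598533  35.24096216 110.        ]
[543.2  57.9 110. ] 26.8 57.9
[555.4  37.9 110. ] 26.5 5.7
[514.6  12.8 110. ] 26.6 -122.6
[502.7  32.4 110. ] 26.4 -173.8
collar [529.17432931  35.20807325 110.        ] [528.99581715  35.23679202 110.        ]
foot 27.161285971372294
foot -152.0822388710631
foot -63.684851578188855
```

>>> apply_moves(delta_pos=[[-0.1,0.33,0.2],[-0.3,0.67,0.4],[-0.5,1.0,0.4],[-0.5,1.0,0.4],[-0.5,1.0,0.4],[-0.5,1.0,0.4],[-0.5,1.0,0.4],[-0.5,1.0,0.4]], rot=[[0,0,0],[0,0,0],[0,0,0],[0,0,0],[0,0,0],[0,0,0],[0,0,0],[0,0,0]], hand=[1,1,1,1,1,1,1,1])

```text
time_s: 3.38
ee_pos: [467.7, 79.7, 189.8]
ee_rot: [180.0, 0.0, 90.0]
force: [-1.0, -0.0, -0.3]
gripper_width: 90.9
gripper_force: 0.0
```

Run:
```python
from h import *
st=env.state();p=viewer.grab_frame("wrist");print(st["ee_pos"],st["ee_rot"])
for q,z in(("cap",0),("cap_wing",40),("cap_lug",2)):
    for d in spotter.landmark_of(p,q)[:2]: print(q,round(d["score"],2),np.round(d["position"]),np.round(at_z(p,d["position"],z,st),1))
c=proj(p,[463,252,30],st);print(c)
np.savez("cap.npz",pix=p["pixels"],K=p["camera_matrix"],m=p["mount"],pos=st["ee_pos"],rot=st["ee_rot"])
x,y=np.round(c).astype(int)-[100,75];x,y=max(x,0),max(y,0);print(x,y)
im=p["pixels"][y:y+150,x:x+200];cv2.imwrite("pics/c.png",cv2.resize(im,None,fx=4,fy=4,interpolation=cv2.INTER_CUBIC)[:,:,::-1])
```

```text
[467.66769659  79.72223842 189.84566642] [1.79986812e+02 2.05644619e-02 8.99507149e+01]
cap 0.64 [283.  34.] [469.1 254.2   0. ]
cap_wing 0.98 [280.  27.] [465.7 250.6  40. ]
cap_lug 0.76 [304.  36.] [491.6 251.4   2. ]
cap_lug 0.75 [335. 224.] [528.8  38.8   2. ]
[277.43305429  28.70944776]
177 0
```

View pics/c.png

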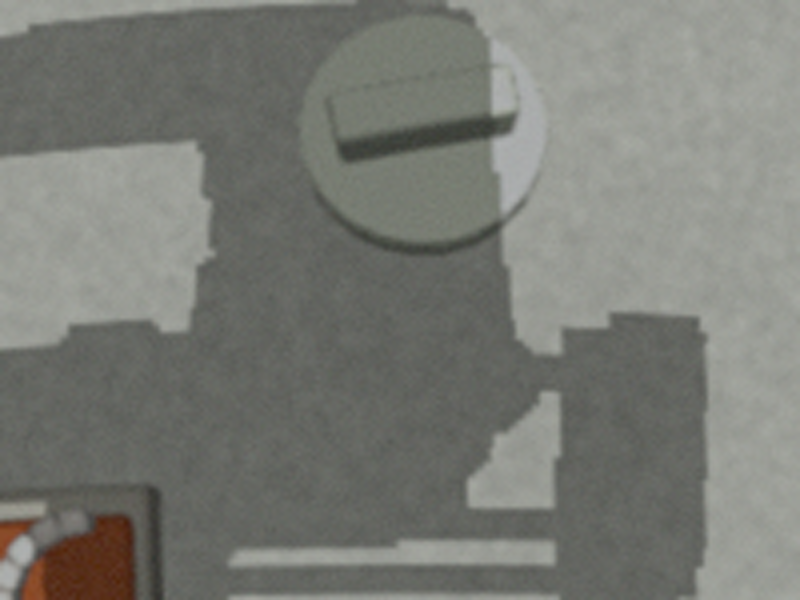

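The cap stands upright with its wing tilted about 10 degrees. The wing's top corners in the crop are at (330,97), (343,145), (515,117) and (510,65).

Run:
```python
from h import *
f=np.load("cap.npz");p=dict(camera_matrix=f["K"],mount=f["m"]);st=dict(ee_pos=f["pos"],ee_rot=f["rot"])
W=lambda a,z:at_z(p,[(a[0]+.5)/4-.5+177,(a[1]+.5)/4-.5],z,st)
q=[W(a,43.5) for a in((330,97),(343,145),(515,117),(510,65))]
print(sum(q)/4)
for i in range(4):
    d=q[(i+1)%4]-q[i];print(np.linalg.norm(d),np.degrees(np.arctan2(d[1],d[0])))
print("disc",(W((301,135),17)+W((547,140),17))/2,(W((420,12),19)+W((420,243),19))/2)
```

```text
[468.30377148 251.18724426  43.5       ]
13.071780844031677 -75.93684659441895
41.88979057877128 10.105336358767802
13.84885248044973 94.5094793624566
44.14868577881678 -168.93133436975018
disc [468.21477233 250.25030056  17.        ] [467.1807498  252.76544439  19.        ]
```

>>> apply_moves(delta_pos=[[0,0.3,0],[0,0.6,0],[0,0.9,0],[0,1.0,-0.1],[0,1.0,-0.2],[0,1.0,-0.2],[0,1.0,-0.2],[0,1.0,-0.2],[0,1.0,-0.2],[0,1.0,-0.2]], rot=[[0,0,-0.08],[0,0,-0.16],[0,0,-0.24],[0,0,-0.32],[0,0,-0.4],[0,0,-0.48],[0,0,-0.56],[0,0,-0.64],[0,0,-0.72],[0,0,-0.8]], hand=[1,1,1,1,1,1,1,1,1,1])

```text
time_s: 4.42
ee_pos: [467.3, 200.0, 165.7]
ee_rot: [180.0, 0.0, 20.9]
force: [0.2, 0.5, -0.0]
gripper_width: 91.2
gripper_force: 0.0
```

>>> apply_moves(delta_pos=[[0,0.2,-0.1],[0,0.43,-0.3],[0,0.43,-0.3],[0,0.43,-0.3],[0,0.43,-0.3],[0,0.43,-0.3]], rot=[[0,0,-0.06],[0,0,-0.124],[0,0,-0.124],[0,0,-0.124],[0,0,-0.124],[0,0,-0.124]], hand=[0.8,0.6,0.6,0.6,0.6,0.6])

```text
time_s: 4.92
ee_pos: [467.6, 251.3, 130.6]
ee_rot: [180.0, -0.1, 10.6]
force: [0.2, -0.6, -0.4]
gripper_width: 55.8
gripper_force: 0.0
```

Run:
```python
from h import *
st=env.state();p=viewer.grab_frame("wrist");print(st["ee_pos"],st["ee_rot"],st["qpos"].round())
for q,z in(("cap",0),("cap_wing",40),("cap_lug",2)):
    for d in spotter.landmark_of(p,q)[:2]: print(q,round(d["score"],2),np.round(d["position"]),np.round(at_z(p,d["position"],z,st),1))
np.savez("cap2.npz",pix=p["pixels"],K=p["camera_matrix"],m=p["mount"],pos=st["ee_pos"],rot=st["ee_rot"])
print(proj(p,[468,251.3,43.5],st))
cv2.imwrite("pics/d.png",p["pixels"][:,:,::-1])
```

```text
[467.5634483  251.3448662  130.60693357] [ 1.79991350e+02 -5.49280880e-02  1.05796897e+01] [ 27.  18. 103.  -0.  59. 106.]
cap 0.8 [280. 203.] [466.  252.8   0. ]
cap_wing 0.68 [278. 212.] [468.2 254.4  40. ]
cap_lug 0.66 [282. 176.] [492.6 255.4   2. ]
[282.01148035 214.54382451]
```

View pics/d.png

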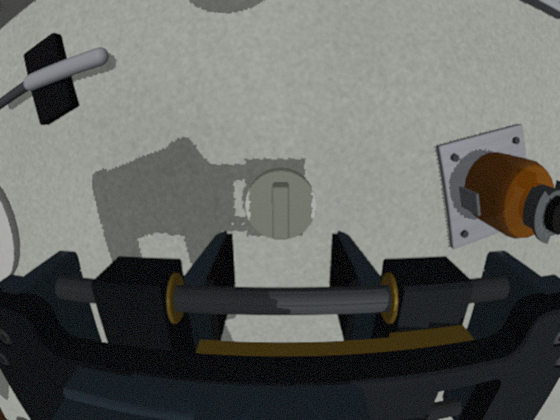

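The view shows the wing centred at about (281, 213), in line between the fingers and matching the prediction. I'll go down and grip.

>>> apply_moves(delta_pos=[[0,0,-0.25],[0,0,-0.5],[0,0,-0.7],[0,0,-0.85],[0,0,-0.9],[0,0,-0.9],[0,0,-0.9]], rot=[[0,0,0],[0,0,0],[0,0,0],[0,0,0],[0,0,0],[0,0,0],[0,0,0]], hand=[0.6,0.6,0.6,0.6,0.6,0.6,0.6])

```text
time_s: 5.7
ee_pos: [467.7, 252.2, 22.7]
ee_rot: [-180.0, -0.1, 10.6]
force: [0.0, 0.6, -0.1]
gripper_width: 55.0
gripper_force: 0.0
```

>>> apply_moves(delta_pos=[[0,0,0],[0,0,0],[0,0,0],[0,0,0],[0,0,0],[0,0,0],[0,0,0],[0,0,0]], rot=[[0,0,0],[0,0,0],[0,0,0],[0,0,0],[0,0,0],[0,0,0],[0,0,0],[0,0,0]], hand=[0.3,0.2,0.1,0,0,0,0,0], newtons=40)

```text
time_s: 6.37
ee_pos: [467.1, 252.0, 22.1]
ee_rot: [180.0, -0.0, 10.6]
force: [-0.9, 0.4, 1.6]
gripper_width: 13.7
gripper_force: 40.0
```

>>> apply_moves(delta_pos=[[0,0,0.2],[0,0,0.5],[0.05,-0.1,0.8],[0.1,-0.3,1.0],[0.2,-0.6,1.0],[0.3,-0.9,1.0],[0.3,-0.9,1.0],[0.3,-0.9,1.0]], rot=[[0,0,0],[0,0,0],[0,0,0.05],[0,0,0.12],[0,0,0.2],[0,0,0.25],[0,0,0.25],[0,0,0.25]], hand=[0,0,0,0,0,0,0,0])

```text
time_s: 7.03
ee_pos: [503.2, 142.4, 141.9]
ee_rot: [-180.0, 0.0, 31.8]
force: [-1.1, 0.6, -0.6]
gripper_width: 14.1
gripper_force: 40.0
```

>>> apply_moves(delta_pos=[[0.05,-0.1,0.2],[0.05,-0.2,0.4],[0.05,-0.3,0.4],[0.05,-0.3,0.4],[0.05,-0.3,0.4],[0.05,-0.3,0.4]], rot=[[0,0,0],[0,0,0],[0,0,0],[0,0,0],[0,0,0],[0,0,0]], hand=[0,0,0,0,0,0])

```text
time_s: 7.53
ee_pos: [507.9, 108.8, 188.6]
ee_rot: [-179.9, 0.1, 32.1]
force: [0.1, 0.2, -0.5]
gripper_width: 13.7
gripper_force: 40.0
```

Run:
```python
from h import *
st=env.state();p=viewer.grab_frame("wrist");print(st["ee_pos"],st["ee_rot"],st["qpos"].round())
z=st["ee_pos"][2]-22
for q,h in(("cap",z),("cap_wing",z+40),("pot_mouth",110),("seal_top",121),("collar_gap",110),("collar_tooth",110)):
    for d in spotter.landmark_of(p,q)[:2]: print(q,round(d["score"],2),np.round(d["position"]),np.round(at_z(p,d["position"],h,st),1))
c=proj(p,[*st["ee_pos"][:2],z+19],st);print(c)
R=Ro.from_euler('xyz',st["ee_rot"],degrees=True).as_matrix()
pp=[]
for a in range(0,360,10):
    u=np.array([np.cos(np.radians(a)),np.sin(np.radians(a))])
    pp.append(proj(p,[*(st["ee_pos"][:2]+32.5*u),z+19],st))
im=p["pixels"].copy()
for a in pp: cv2.circle(im,tuple(np.round(a).astype(int)),0,(255,0,0),-1)
b=np.hstack([p["pixels"][110:310,180:380],im[110:310,180:380]])
cv2.imwrite("pics/e.png",cv2.resize(b,(800,400),interpolation=cv2.INTER_CUBIC)[:,:,::-1])
np.savez("held.npz",pix=p["pixels"],K=p["camera_matrix"],m=p["mount"],pos=st["ee_pos"],rot=st["ee_rot"])
```

```text
[507.93871737 108.81091524 188.64165091] [-1.79915049e+02  1.33425032e-01  3.20987986e+01] [11. 14. 99.  0. 67. 69.]
cap 0.64 [282. 244.] [508.7 109.2 166.6]
cap_wing 0.83 [280. 270.] [509.3 110.7 206.6]
pot_mouth 0.86 [368. 241.] [528.8  36.7 110. ]
seal_top 0.74 [374. 243.] [532.2  36.8 121. ]
collar_gap 0.61 [376. 214.] [551.4  45.8 110. ]
collar_tooth 0.88 [387. 220.] [552.2  33.8 110. ]
collar_tooth 0.73 [342. 206.] [541.9  74.  110. ]
[282.09754705 257.17710063]
```

View pics/e.png

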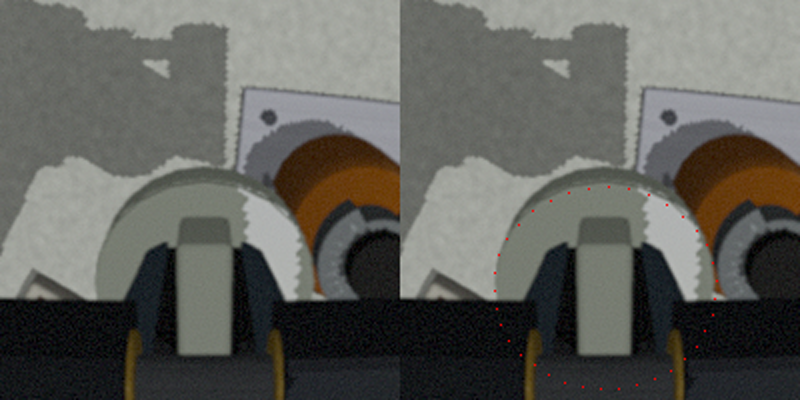

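The view shows the cap held straight. The disc's predicted edge fits sideways and may be 1–2 mm short lengthwise, so I'll check that with line profiles.

Run:
```python
from h import *
f=np.load("held.npz");p=dict(camera_matrix=f["K"],mount=f["m"]);st=dict(ee_pos=f["pos"],ee_rot=f["rot"])
g=f["pix"].mean(2);a=np.radians(st["ee_rot"][2]);u=np.array([np.cos(a),np.sin(a)])
z=st["ee_pos"][2]-22.
for n,r,h in(("skirt bottom",32.5,0),("disc top edge",32.5,19),("wing end low",23,19),("wing end top",23,43.5)):
    for o in (0,2): print(n,o,proj(p,[*(st["ee_pos"][:2]+(r+o)*u),z+h],st).round(1))
m=g[188:242,276:289].mean(1)
print([(188+i,int(v)) for i,v in enumerate(m)])
```

```text
skirt bottom 0 [282.1 194.9]
skirt bottom 2 [282.1 191.7]
disc top edge 0 [282.1 203. ]
disc top edge 2 [282.1 199.5]
wing end low 0 [282.1 219.5]
wing end low 2 [282.1 216.1]
wing end top 0 [282. 235.]
wing end top 2 [282.  231.1]
[(188, 104), (189, 107), (190, 122), (191, 138), (192, 140), (193, 117), (194, 87), (195, 79), (196, 81), (197, 81), (198, 82), (199, 89), (200, 92), (201, 99), (202, 117), (203, 120), (204, 120), (205, 119), (206, 119), (207, 120), (208, 119), (209, 119), (210, 120), (211, 120), (212, 119), (213, 120), (214, 120), (215, 120), (216, 120), (217, 116), (218, 99), (219, 83), (220, 80), (221, 80), (222, 80), (223, 80), (224, 81), (225, 81), (226, 81), (227, 81), (228, 82), (229, 82), (230, 82), (231, 88), (232, 103), (233, 113), (234, 116), (235, 117), (236, 119), (237, 118), (238, 119), (239, 118), (240, 118), (241, 119)]
```

>>> apply_moves(delta_pos=[[0.08,-0.3,0],[0.17,-0.62,0],[0.17,-0.62,-0.16],[0.17,-0.62,-0.32],[0.17,-0.62,-0.32],[0.17,-0.62,-0.32]], rot=[[0,0,0],[0,0,0],[0,0,0],[0,0,0],[0,0,0],[0,0,0]], hand=[0,0,0,0,0,0])

```text
time_s: 8.38
ee_pos: [528.8, 33.6, 150.9]
ee_rot: [-179.9, 0.1, 32.1]
force: [0.1, -0.2, 0.1]
gripper_width: 13.8
gripper_force: 40.0
```

Run:
```python
from h import *
for i in range(3):
    st=env.state();print(st["ee_pos"].round(2),st["ee_rot"].round(2),st["force"].round(2))
    p=viewer.grab_frame("wrist" if i==0 else "side")
b=p["pixels"][130:270,190:360];cv2.imwrite("pics/f.png",cv2.resize(b,None,fx=4,fy=4,interpolation=cv2.INTER_CUBIC)[:,:,::-1])
```

```text
[528.78  33.55 150.92] [-1.7993e+02  1.2000e-01  3.2060e+01] [ 0.12 -0.15  0.06]
[529.64  33.83 151.97] [ 1.7999e+02 -1.0000e-02  3.2090e+01] [ 1.43  0.02 -0.33]
[530.09  33.97 152.54] [ 1.7995e+02 -8.0000e-02  3.2100e+01] [ 0.34  0.33 -0.06]
```

View pics/f.png

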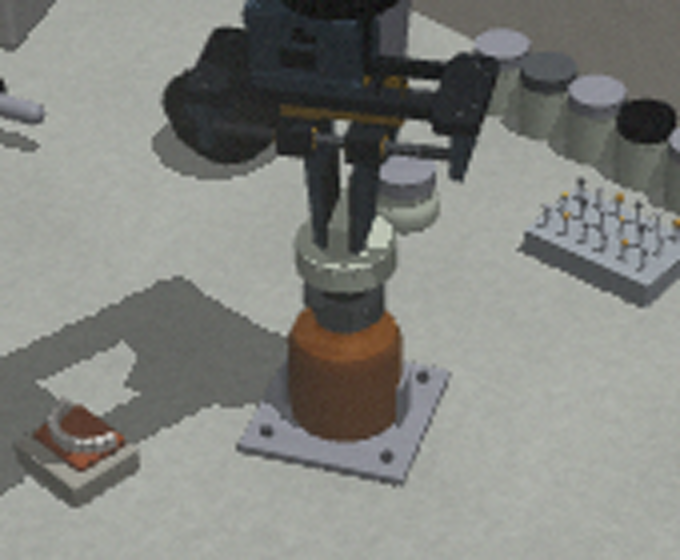

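The side view shows the cap held level just above the collar, in line with the pot. I'll trim the position and then lower it slowly.

>>> apply_moves(delta_pos=[[-0.012,0.009,0],[-0.012,0.009,0],[-0.012,0.009,-0.08],[-0.012,0.009,-0.14],[-0.012,0.009,-0.16],[-0.012,0.009,-0.175],[-0.012,0.009,-0.175],[-0.012,0.009,-0.175]], rot=[[0,0,0],[0,0,0],[0,0,0],[0,0,0],[0,0,0],[0,0,0],[0,0,0],[0,0,0]], hand=[0,0,0,0,0,0,0,0])

```text
time_s: 9.2
ee_pos: [528.0, 34.6, 130.4]
ee_rot: [-180.0, 0.0, 32.1]
force: [1.3, 0.8, -0.5]
gripper_width: 13.6
gripper_force: 40.0
```

>>> apply_moves(delta_pos=[[0,0,-0.01],[0,0,-0.01],[0,0,-0.01]], rot=[[0,0,0],[0,0,0],[0,0,0]], hand=[0,0,0])

```text
time_s: 9.45
ee_pos: [528.1, 34.7, 129.5]
ee_rot: [180.0, -0.0, 32.1]
force: [0.1, 0.9, -0.2]
gripper_width: 13.7
gripper_force: 40.0
```

>>> apply_moves(delta_pos=[[0,0,-0.015],[0,0,-0.03],[0,0,-0.03],[0,0,-0.03]], rot=[[0,0,0],[0,0,0],[0,0,0],[0,0,0]], hand=[0,0,0,0])

```text
time_s: 9.78
ee_pos: [528.3, 34.7, 126.0]
ee_rot: [180.0, -0.0, 32.1]
force: [0.4, -0.2, 2.2]
gripper_width: 14.0
gripper_force: 40.0
```

>>> apply_moves(delta_pos=[[0,0,-0.015],[0,0,-0.03],[0,0,-0.03],[0,0,-0.03]], rot=[[0,0,0],[0,0,0],[0,0,0],[0,0,0]], hand=[0,0,0,0])

```text
time_s: 10.12
ee_pos: [528.3, 34.7, 122.7]
ee_rot: [180.0, -0.0, 32.1]
force: [0.2, -0.0, 6.4]
gripper_width: 13.8
gripper_force: 40.0
```

>>> apply_moves(delta_pos=[[0,0,-0.015],[0,0,-0.03],[0,0,-0.04],[0,0,-0.04],[0,0,-0.04]], rot=[[0,0,0],[0,0,0],[0,0,0],[0,0,0],[0,0,0]], hand=[0,0,0,0,0])

```text
time_s: 10.53
ee_pos: [528.3, 34.7, 118.7]
ee_rot: [180.0, -0.1, 32.1]
force: [-1.4, 0.2, 10.0]
gripper_width: 13.8
gripper_force: 40.0
```

>>> apply_moves(delta_pos=[[0,0,-0.007],[0,0,-0.007],[0,0,-0.007],[0,0,-0.007],[0,0,-0.007],[0,0,-0.007],[0,0,-0.007]], rot=[[0,0,0],[0,0,-0.03],[0,0,-0.07],[0,0,-0.11],[0,0,-0.15],[0,0,-0.18],[0,0,-0.18]], hand=[0,0,0,0,0,0,0])

```text
time_s: 11.12
ee_pos: [529.2, 34.7, 118.3]
ee_rot: [179.9, -0.2, 16.5]
force: [-0.0, -0.6, 11.0]
gripper_width: 13.9
gripper_force: 40.0
```

```bash
python3 -c "
from h import *
s=env.state();print(s['force'],s['torque'],s['ee_pos'],s['ee_rot'])"
```

```text
[-0.03096581 -0.55486947 10.9638172 ] [ 0.01326712  0.29878434 -0.04122048] [529.24326952  34.74316559 118.30385114] [179.94364217  -0.20333641  16.51838943]
```

>>> apply_moves(delta_pos=[[0,0,0],[0,0,0],[0,0,0],[0,0,0],[0,0,0],[0,0,0],[0,0,0],[0,0,0]], rot=[[0,0,-0.05],[0,0,-0.1],[0,0,-0.15],[0,0,-0.2],[0,0,-0.25],[0,0,-0.3],[0,0,-0.35],[0,0,-0.35]], hand=[0,0,0,0,0,0,0,0])

```text
time_s: 11.78
ee_pos: [529.5, 34.7, 118.3]
ee_rot: [-179.9, -0.2, -13.6]
force: [-0.6, -0.9, 11.9]
gripper_width: 13.8
gripper_force: 40.0
```

>>> apply_moves(delta_pos=[[0,0,0],[0,0,0],[0,0,0],[0,0,0],[0,0,0]], rot=[[0,0,-0.03],[0,0,-0.06],[0,0,-0.09],[0,0,-0.12],[0,0,-0.12]], hand=[0,0,0,0,0])

```text
time_s: 12.2
ee_pos: [529.5, 34.7, 118.4]
ee_rot: [-179.9, -0.2, -23.9]
force: [-0.4, -0.3, 11.6]
gripper_width: 13.7
gripper_force: 40.0
```

```bash
python3 -c "
from h import *
s=env.state();print(s['force'],s['torque'],s['ee_pos'],s['ee_rot'])"
```

```text
[-0.37371495 -0.29432269 11.57763287] [0.02191764 0.19533642 0.01380482] [529.52347517  34.67670232 118.36311763] [-179.90511227   -0.2222106   -23.86994091]
```

>>> apply_moves(delta_pos=[[0,0,0],[0,0,0],[0,0,0],[0,0,0]], rot=[[0,0,-0.015],[0,0,-0.03],[0,0,-0.04],[0,0,-0.04]], hand=[0,0,0,0])

```text
time_s: 12.53
ee_pos: [529.5, 34.6, 118.3]
ee_rot: [-179.9, -0.2, -27.2]
force: [-1.0, -0.1, 10.6]
gripper_width: 13.8
gripper_force: 40.0
```

```bash
python3 -c "
from h import *
s=env.state();print(s['force'],s['torque'],s['ee_pos'],s['ee_rot'])"
```

```text
[-0.95610112 -0.10359363 10.59368054] [-0.05716131  0.24348653  0.01586002] [529.47446632  34.60554735 118.34759885] [-179.90455334   -0.2136034   -27.23867897]
```

>>> apply_moves(delta_pos=[[0,0,0],[0,0,0],[0,0,0]], rot=[[0,0,-0.015],[0,0,-0.03],[0,0,-0.03]], hand=[0,0,0])

```text
time_s: 12.78
ee_pos: [529.3, 34.4, 118.3]
ee_rot: [-179.9, -0.2, -29.7]
force: [-0.4, -1.6, 11.4]
gripper_width: 13.6
gripper_force: 40.0
```

```bash
python3 -c "
from h import *
s=env.state();print(s['force'],s['torque'],s['ee_pos'],s['ee_rot'])"
```

```text
[-0.41222665 -1.56766543 11.42074102] [-0.04422093  0.34369039  0.4698983 ] [529.25875986  34.40080804 118.32286181] [-179.94522269   -0.20462125  -29.72949829]
```

The torque about z has risen to 0.47 N·m, so the cap is at the stop. I'll ease back slightly and let it rise.

>>> apply_moves(delta_pos=[[0,0,0],[0,0,0.015],[0,0,0.03],[0,0,0.045],[0,0,0.055],[0,0,0.055],[0,0,0.055]], rot=[[0,0,0.02],[0,0,0.02],[0,0,0.02],[0,0,0.02],[0,0,0.02],[0,0,0.02],[0,0,0.02]], hand=[0,0,0,0,0,0,0])

```text
time_s: 13.37
ee_pos: [529.2, 34.4, 123.8]
ee_rot: [-179.9, -0.2, -28.1]
force: [1.7, -1.2, 6.4]
gripper_width: 13.7
gripper_force: 40.0
```

>>> apply_moves(delta_pos=[[0,0,0.005],[0,0,0.005],[0,0,0.005],[0,0,0.005],[0,0,0.005],[0,0,0.005]], rot=[[0,0,0],[0,0,0],[0,0,0],[0,0,0],[0,0,0],[0,0,0]], hand=[0.2,0.3,0.4,0.5,0.5,0.5])

```text
time_s: 13.87
ee_pos: [527.6, 34.7, 123.4]
ee_rot: [180.0, 0.1, -28.1]
force: [-0.1, 0.6, -0.2]
gripper_width: 44.4
gripper_force: 0.0
```

>>> apply_moves(delta_pos=[[0,0,0.1],[0,0,0.3],[0,0,0.6],[0,0,0.9],[0,0,0.9],[0,0,0.9],[0,0,0.9]], rot=[[0,0,0],[0,0,0],[0,0,0],[0,0,0],[0,0,0],[0,0,0],[0,0,0]], hand=[0.5,0.5,0.5,0.5,0.5,0.5,0.5])

```text
time_s: 14.45
ee_pos: [527.4, 34.7, 231.2]
ee_rot: [180.0, 0.1, -28.1]
force: [0.3, -0.5, -0.9]
gripper_width: 45.6
gripper_force: 0.0
```

Run:
```python
from h import *
st=env.state();w=viewer.grab_frame("wrist");p=viewer.grab_frame("side")
c,s=np.cos(np.radians(-28)),np.sin(np.radians(-28))
for n,q in(("wrist",w),("side",p)):
    d=spotter.landmark_of(q,"cap_wing")[0];print(n,d["score"],at_z(q,d["position"],142,st))
    for z in(142,146,138): print(proj(q,[529,35,z],st).round(1),d["position"])
im=w["pixels"].copy()
for sx,sy in((23,7),(23,-7),(-23,7),(-23,-7)):
    a=proj(w,[529+c*sx-s*sy,35+s*sx+c*sy,145.5],st);cv2.circle(im,tuple(np.round(a).astype(int)),1,(255,0,0),-1)
b=np.hstack([im[110:290,170:370],p["pixels"][110:290,180:380]]);cv2.imwrite("pics/g.png",cv2.resize(b,(800,360),interpolation=cv2.INTER_CUBIC)[:,:,::-1])
```

```text
wrist 0.84 [529.57421161  36.8383087  142.        ]
[280.2 212.8] [277.9, 213.2]
[280.2 214.2] [277.9, 213.2]
[280.2 211.4] [277.9, 213.2]
side 0.91 [526.90477587  29.44990281 142.        ]
[275.1 191.1] [276.0, 192.4]
[275.  189.9] [276.0, 192.4]
[275.1 192.4] [276.0, 192.4]
```

View pics/g.png

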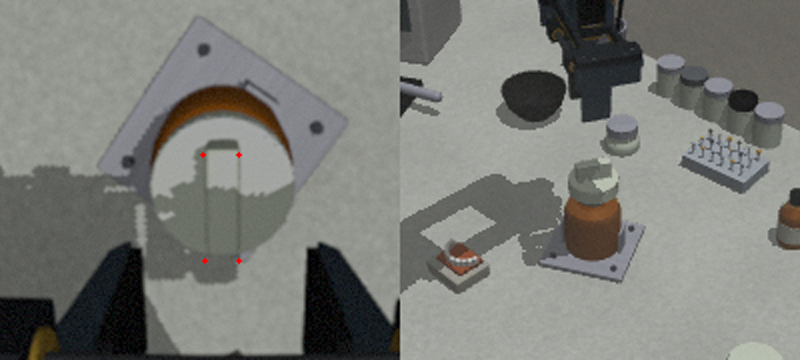

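The views show the cap seated level on the collar. Its wing is turned to about -28°, and the gripper is clear of it.

```bash
python3 -c "
from workcell import env
print(env.job_done())"
```

```text
the job is handed in; nothing more can be done
None
```

The cap was pushed down and turned clockwise until it stopped, about 61° from the gap. It sprang up to about 8 mm below the collar top, which matches the locked height, and I let go and handed the job in at about 14.5 s. The hand-in returned no verdict, so whether it passed is not confirmed.

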